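# Free the ratchet pawl and press the brass insert home

### The job

On the hand lever press, press down the thumb tab of the ratchet pawl with a fingertip until the pawl snaps over and stays clear of the teeth. Then push the arm down by its black grip until the ram has pressed the brass insert fully home in the knob. Only press and push, lift nothing, leave the other things on the worktop where they are, and finish with the arm left down and the pawl still free.

Things in the scene. Friction and masses are not known exactly. Their poses are not given: they have to be found in the camera images.
- press: Grey hand lever press, fixed; base 150 x 235 x 18 mm, origin on the worktop under it, z up. Seen in its own frame the arm lies in the plane x = 0 and runs from its pivot towards -y, over the ram; the pawl sits on the -x side with its tab pointing to +y. Within 22 degrees of yaw 0: -x side to the robot, arm to the robot's right, tab to its left. A lid knob 41 mm wide is fixed under the ram at (0, -25) mm.
- lever_pivot (a point): Axis of the arm's hinge (parallel to the press's x axis), in the middle plane of the arm, 155 mm above the worktop.
- grip_top (a point): Middle of the flat top of the arm's black grip, 108 mm long, 34 wide, 26 thick. Lies 226 mm out from the pivot along the arm and 13 mm above its centre line; moves with the arm.
- lever (a joint): Arm angle in rad, grows as it is pushed down: 0 = 0.60 rad above level, 0.60 = level; insert home at about 0.60, hard stop 0.64. Stays where it is left. Needs 2 to 5 N at the grip, up to 15 N while the ram presses the insert (from 0.49 on). With the pawl in the teeth (one each 0.13 rad) it goes down less than a tooth and stops; never force it past.
- tab_top (a point): Middle of the top of the pawl's ribbed steel thumb tab, 34 x 34 mm, about 230 mm above the worktop, rising 15 degrees away from the pawl's pivot, which lies 51 mm from it towards the press's -y and 18 mm lower. Moves with the pawl.
- pawl (a joint): Ratchet pawl angle in rad, grows as the tab is pressed down: 0 to 0.1 nose in or on the teeth, above 0.1 clear of them. An over-centre spring pulls it back below 0.21 and above that throws it free to its stop at 0.45, where it stays. The tab goes down about 24 mm in all; 3 to 8 N moves it.
- insert (a joint): How far the brass insert (flange 17 mm across, standing upright in the top of the knob under the ram) has been pressed in, in m: 0 standing proud by 11 mm, 0.010 fully home.
- knob_2: Loose black bakelite lid knob, 41 mm wide, 32 mm high, standing beside the press; bystander. Origin under its centre.
- knob_3: A second such loose knob beside the press; bystander.
- handle_1: Loose black pan handle with a steel bracket, 38 x 168 x 29 mm, lying left of the press; bystander. Origin under its centre.
- handle_2: A second such loose pan handle; bystander.
- punch_1: Loose steel rivet set, 24 mm across, 66 mm high, standing; bystander.
- punch_2: A second loose rivet set, 24 mm across, 62 mm high; bystander.
- tape_roll: Loose white tape roll, 105 mm across, 45 mm high, right of the press; bystander.

How it is judged (in metres and radians):
On the way, in this order (a step that is already met when the one before it is completed fails the run):
1. the pawl is pressed over to its free position while the arm is still up (value of joint pawl above 0.36 rad and value of joint lever below 0.42 rad), for 0.2 s.
2. the arm is pushed down and the insert is home (value of joint lever above 0.55 rad and value of joint insert above 0.0085 m and value of joint pawl above 0.36 rad), for 0.1 s.
At the end, for the whole second after the job is handed in: The insert is pressed in by more than 8.5 of its 10 mm, the arm stays down (joint above 0.55 rad) and the pawl stays in its free position (joint above 0.36 rad) (all of step 2); the robot touches nothing.
It fails at once if the arm is forced down past the teeth with the pawl still in them (value of joint pawl below 0.15 rad and value of joint lever above 0.43 rad).
It fails at once if the arm is lifted above its highest starting position (value of joint lever below 0 rad).
It fails at once if a loose thing beside the press is lifted, carried or knocked more than 25 mm out of place (distance of any of knob_2, knob_3, handle_1, handle_2, punch_1, punch_2, tape_roll from where it was at the start of the episode above 0.025 m).
It also fails if it takes over 48 s, if anything falls off the work surface, if the arm or the gripper's body presses on something with over 40 N, if the wrist force passes 120 N, or if a joint passes its speed limit or range.

### The arm

A 7-joint arm with a two-finger parallel gripper is mounted at the origin on a cart in front of the work surface, level with it; the furniture and walls round the work are solid. World frame = base frame: x ahead of the robot, y to its left, z up, the work surface at z = 0. Lengths are in m, angles in degrees, forces in N, time in s.
With the tool pointing down it reaches from about 0.4 to 0.925 m from the base axis. Payload 4.1 kg.
Tool frame: the origin (TCP) lies on the centre line of the jaws, within the pads' length; the fingertips stand 17 mm ahead of it and the grasp point (between the pads) lies 2 mm behind it; z points along the fingers, y is the direction in which the jaws open and shut (so a half turn about z gives the same grasp; the last joint's range is limited). The gripper opens to 85 mm and grips with 20 to 120 N. Pads are 22 mm wide; open, the fingers measure 114 mm over their backs; the gripper's body (76 mm by 85 mm) begins 54 mm behind the grasp point. The pads swing forward as they close: fully open they stand 13 mm farther back than shut.
Start: joints at [60.39, 22.827, 2.584, 88.041, -1.071, 69.15, -2.905], TCP at [0.264, -0.594, 0.248] pointing down, gripper open.
Joint ranges: [-161.44, 161.44], [-28.35, 127.94], [-78.24, 83.42], [0, 140.83], [-78.03, 258.03], [13.02, 114.36], [-168.23, 168.23]. Speed limits (degrees/s): [147.25, 147.25, 180, 180, 180, 180, 180].

### API

Orientations are given as a 3x3 rotation matrix whose columns are the frame's x, y, z axes.
In Python, from bench import sense, capture, sign_off gives the robot as it stands. The module is installed in compiled form; this text tells all that it offers.
- The arm moves only by the tool apply_moves, never from a script. Its argument "rows" is a list that holds one entry, the list of rows, each a list of 5 numbers: the shift along the tool's x, y, z in mm, then the turn about the tool's z in rad, then the finger opening in mm, from 0 to 85.4. In form: [[[x, y, z, twist, grip], ...]]. A call has exactly 8 rows; each row is the pose to reach, as a shift and turn from the pose commanded when the call began, along the tool's axes at that moment; what a row does not reach only later rows make up. A row lasts 1/8 s, in which the tool goes at most 62.5 mm and 10.7 degrees, less where a joint would pass 70% of its speed; a pose out of reach is approached as far as the arm can. A call with a gripper value outside its range is refused whole. The fingers move at their own pace and stop on an object; the grip force is fixed at half the most. Time passes only in rows, so rows that repeat a pose let the fingers close, or fill a call up. It gives the time, the measured TCP pose, the force and the opening at its end, in the units of the state.
- sense(): the state, without advancing time (a new reading comes with each control period).
- capture(name): name is "scene" or "top" or "wrist"; returns a dict with "color" (420x560x3 uint8, blue, green, red), "mtx" (3x3 intrinsics, pixels), "extrinsics" (4x4, takes a point from world to camera coordinates). Camera axes: x right, y up, looking along -z (the intrinsics and any distortion apply to the point x, -y, -z); pixel columns grow to the right and rows downward; lengths in m; the calibration is good to about 2 mm. A picture is of the moment at which its call begins. There is no depth.
- sign_off(): hands the job in, once; it reports no verdict.
The state is a dict: "t": time; "joint_positions": joint angles; "joint_vel": joint speeds; "tau": joint torques, N m; "tcp_pos": TCP position; "tool_rot": TCP orientation; "contact_force": force on the tool from outside, world axes, zero at the start; "torque": the same for the moment, N m; "finger_gap": opening from 0.0 (shut) to 1.0 (fully open).
Only numpy, scipy, OpenCV 4.12 (cv2) and the standard library are available. Lean on these libraries where they do the work, as an engineer would, in place of code of your own. Each camera call takes 0.05 s, during which the arm holds its last target.

## Working session

There is one attempt and no reset: what is moved stays moved. The work goes in short steps, Python scripts to look and compute and a tool call to move; the robot and the scene stay as the last step left them, time stands still between calls to the robot, and variables do not carry over. Pictures are saved under pics/ and viewed, and the job is handed in when it is done.

Besides the shell and the picture viewer there is one more tool, called after "Request:" as name(argument=value, ...) on one line, values as JSON. apply_moves: Moves the arm, as the interface text tells. Its arguments: {"type":"object","properties":{"rows":{"type":"array"}},"required":["rows"]}

```bash
mkdir -p pics
python3 - <<'E'
from bench import sense,capture
import cv2,numpy as np
s=sense()
for k,v in s.items(): print(k,np.round(v,3).tolist())
for n in("scene","top","wrist"):
    c=capture(n); cv2.imwrite(f"pics/{n}0.png",c["color"]); print(n,np.round(c["mtx"],1).tolist(),np.round(c["extrinsics"],3).tolist(), [k for k in c])
    np.savez(f"pics/{n}0.npz",**{k:v for k,v in c.items()})
E
```

```text
t 0.0
joint_positions [60.39, 22.872, 2.58, 88.116, -1.072, 69.151, -2.904]
joint_vel [-0.015, 0.036, -0.008, 0.062, 0.015, 0.028, 0.013]
tau [0.0, -47.513, 1.364, -25.422, 0.012, 0.009, 0.0]
tcp_pos [0.264, -0.594, 0.247]
tool_rot [[0.914, 0.406, -0.001], [0.406, -0.914, 0.002], [-0.0, -0.002, -1.0]]
contact_force [-0.397, 0.171, -0.166]
torque [-0.069, -0.02, 0.006]
finger_gap 1.002
scene [[478.9, 0.0, 275.9], [0.0, 478.9, 212.1], [0.0, 0.0, 1.0]] [[-0.176, 0.984, 0.02, 0.038], [-0.377, -0.086, 0.922, 0.038], [0.909, 0.155, 0.386, -2.057], [0.0, 0.0, 0.0, 1.0]] ['color', 'mtx', 'extrinsics']
top [[510.3, 0.0, 271.4], [0.0, 510.3, 198.2], [0.0, 0.0, 1.0]] [[0.015, -1.0, 0.011, 0.015], [0.994, 0.016, 0.104, -0.59], [-0.104, 0.01, 0.995, -1.847], [0.0, 0.0, 0.0, 1.0]] ['color', 'mtx', 'extrinsics']
wrist [[376.6, 0.0, 281.4], [0.0, 376.6, 212.3], [0.0, 0.0, 1.0]] [[0.406, -0.914, -0.002, -0.649], [0.866, 0.385, -0.319, 0.043], [0.292, 0.127, 0.948, -0.382], [0.0, 0.0, 0.0, 1.0]] ['color', 'mtx', 'extrinsics']
```

View pics/scene0.png

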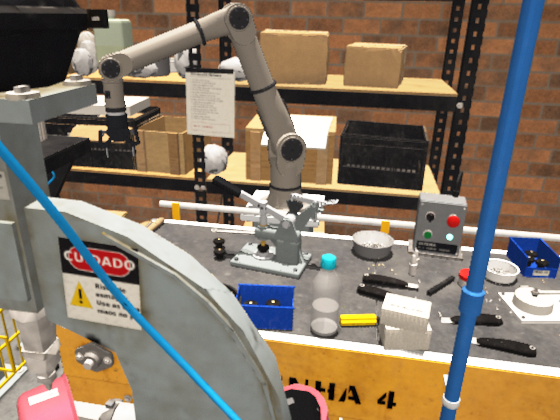

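View pics/top0.png

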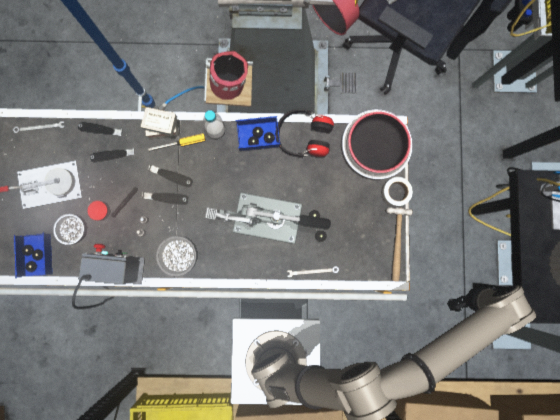

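View pics/wrist0.png

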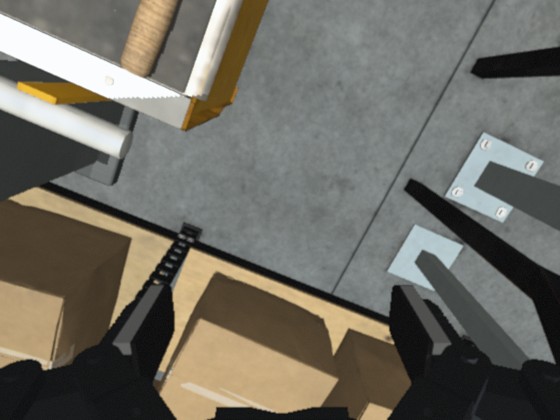

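The top view shows the press plate around (265,217), the tab at (212,213) and the grip at (318,223). The scene view shows the grip end near (222,186) and the tab around (325,202). I'll enlarge both.

Run:
```python
import cv2
a=cv2.imread("pics/top0.png")[170:260,190:350]; cv2.imwrite("pics/topc.png",cv2.resize(a,None,fx=5,fy=5,interpolation=cv2.INTER_CUBIC))
a=cv2.imread("pics/scene0.png")[165:285,195:355]; cv2.imwrite("pics/scenec.png",cv2.resize(a,None,fx=5,fy=5,interpolation=cv2.INTER_CUBIC))
```

```text
(no output)
```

View pics/topc.png

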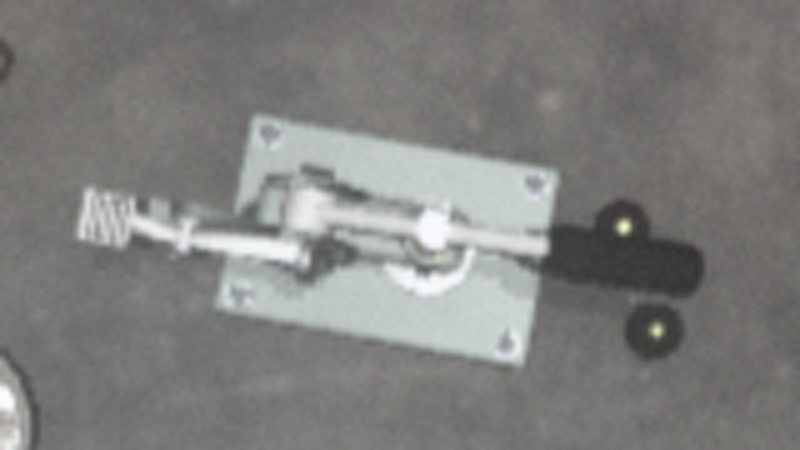

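View pics/scenec.png

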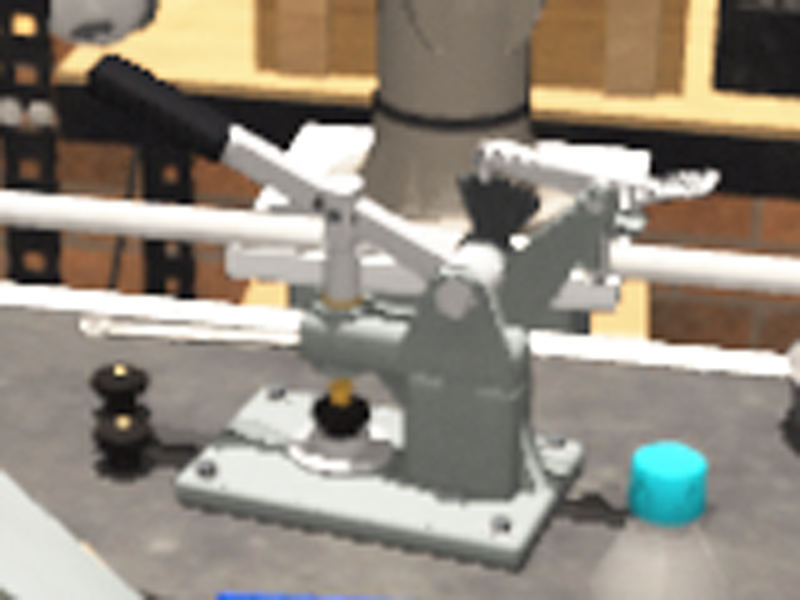

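```bash
cat > h.py <<'E'
import numpy as np
from bench import sense,capture
D=np.diag([1,-1,-1.])
def P(c): 
    E=np.array(c["extrinsics"])[:3]; return np.array(c["mtx"])@D@E
def proj(c,X):
    X=np.atleast_2d(X); q=np.c_[X,np.ones(len(X))]@P(c).T; return q[:,:2]/q[:,2:]
def plane(c,uv,z):
    M=P(c); H=np.c_[M[:,:2],M[:,2]*z+M[:,3]]; w=np.linalg.solve(H,[uv[0],uv[1],1]); return np.array([w[0]/w[2],w[1]/w[2],z])
def tri(cs,uvs):
    A=[]
    for c,uv in zip(cs,uvs):
        M=P(c); A+= [uv[0]*M[2]-M[0],uv[1]*M[2]-M[1]]
    A=np.array(A); X=np.linalg.lstsq(A[:,:3],-A[:,3],rcond=None)[0]
    return X,[np.round(proj(c,X)[0]-uv,1) for c,uv in zip(cs,uvs)]
E
python3 - <<'E'
from h import *
T=np.load("pics/top0.npz");S=np.load("pics/scene0.npz")
t=lambda u,v:np.array([190+u/5,170+v/5]); s=lambda u,v:np.array([195+u/5,165+v/5])
cor=np.array([plane(T,t(*p),.018) for p in [(252,115),(558,172),(523,365),(218,308)]])
print(cor.round(4)); o=cor.mean(0)
ex=(cor[0]+cor[1]-cor[2]-cor[3])/2; ey=(cor[0]+cor[3]-cor[1]-cor[2])/2
print(o,np.linalg.norm(ex),np.linalg.norm(ey),np.degrees([np.arctan2(ex[1],ex[0]),np.arctan2(-ey[0],ey[1])]))
sc=np.array([plane(S,s(*p),.018) for p in [(268,388),(180,488),(520,557),(583,447)]]);print("scene",sc.round(3),sc.mean(0))
print("tab",tri([T,S],[t(106,217),s(686,183)]))
print("gripcentre?",tri([T,S],[t(625,262),s(160,105)]))
E
```

```text
[[ 0.6083  0.1391  0.018 ]
 [ 0.5695 -0.0881  0.018 ]
 [ 0.4268 -0.0637  0.018 ]
 [ 0.4651  0.1611  0.018 ]]
[0.5174432  0.03710091 0.018     ] 0.14482980662074774 0.2292710341242179 [-9.21189935 -9.67624207]
scene [[ 0.439 -0.056  0.018]
 [ 0.59  -0.078  0.018]
 [ 0.63   0.145  0.018]
 [ 0.479  0.167  0.018]] [0.53473051 0.04442235 0.018     ]
tab (array([0.51571462, 0.22353653, 0.22497356]), [array([-0.2,  0. ]), array([-0.3,  0. ])])
gripcentre? (array([ 0.49053725, -0.11603358,  0.23896501]), [array([-0.3,  0.1]), array([-0.3, -0. ])])
```

```bash
cat >> h.py <<'E'
def go(target,R=None,p=None):
    s=sense(); R=np.array(s["tool_rot"]) if R is None else R; p=np.array(s["tcp_pos"]) if p is None else p
    return R.T@(np.array(target)-p)*1000
E
python3 - <<'E'
from h import *
W=np.load("pics/wrist0.npz");E=W["extrinsics"]; c=-E[:3,:3].T@E[:3,3]; s=sense()
R=np.array(s["tool_rot"]);p=np.array(s["tcp_pos"])
print("cam",c,"in tool",R.T@(c-p),"axis in tool",R.T@(-E[2,:3]))
for t in [(.36,-.25,.42),(.40,0.0,.42),(.50,.22,.42)]: print(t,go(t).round(0))
E
```

```text
cam [ 0.33756622 -0.56081843  0.37470399] in tool [ 0.08095026 -0.00017697 -0.12722708] axis in tool [-3.18529604e-01 -6.00434688e-04  9.47912723e-01]
(0.36, -0.25, 0.42) [ 228. -275. -172.]
(0.4, 0.0, 0.42) [ 366. -487. -172.]
(0.5, 0.22, 0.42) [ 546. -648. -172.]
```

Request:
apply_moves(rows=[[[10,-10,-60,0,0],[40,-50,-110,0.1,0],[80,-95,-150,0.2,0],[120,-140,-172,0.3,0],[160,-190,-172,0.4,0],[195,-235,-172,0.5,0],[228,-275,-172,0.583,0],[228,-275,-172,0.583,0]]])

```text
t: 1.15
tcp_pos: [0.3622, -0.2453, 0.4208]
tool_rot: [[0.988, -0.155, 0.001], [-0.155, -0.988, 0.0], [0.001, -0.0, -1.0]]
contact_force: [-0.2, -1.0, -0.5]
finger_gap: 0.002
```

Run:
```python
from h import *
s=sense(); print(s["t"],s["tcp_pos"],np.round(s["tool_rot"],3).tolist(),s["finger_gap"],s["contact_force"])
for t in [(.44,-.08,.42),(.44,.10,.42)]: print(t,go(t).round(0))
```

```text
1.15 [ 0.36220964 -0.24533031  0.42076478] [[0.988, -0.155, 0.001], [-0.155, -0.988, 0.0], [0.001, -0.0, -1.0]] 0.0020383433451937353 [-0.22063737 -0.97700284 -0.54757983]
(0.44, -0.08, 0.42) [  51. -175.    1.]
(0.44, 0.1, 0.42) [  23. -353.    1.]
```

Request:
apply_moves(rows=[[[10,-40,0,0,0],[25,-90,0,0,0],[40,-140,0,0,0],[50,-175,0,0,0],[50,-175,0,0,0],[50,-175,0,0,0],[50,-175,0,0,0],[50,-175,0,0,0]]])

```text
t: 2.15
tcp_pos: [0.4383, -0.0869, 0.4202]
tool_rot: [[0.986, -0.167, -0.0], [-0.167, -0.986, -0.0], [-0.0, 0.0, -1.0]]
contact_force: [-1.0, -0.6, 1.0]
finger_gap: -0.004
```

```bash
cat > cap.py <<'E'
import sys,cv2
from h import *
n,tag=sys.argv[1],sys.argv[2]
c=capture(n); cv2.imwrite(f"pics/{n}{tag}.png",c["color"]); np.savez(f"pics/{n}{tag}.npz",**c)
s=sense(); print(s["t"],s["tcp_pos"],np.round(s["tool_rot"],3).tolist(),s["contact_force"])
E
python3 cap.py wrist 1
```

```text
2.2 [ 0.43838881 -0.08666122  0.42029247] [[0.986, -0.166, 0.0], [-0.166, -0.986, -0.0], [0.0, 0.0, -1.0]] [-0.09162104 -0.66768046  0.77027536]
```

View pics/wrist1.png

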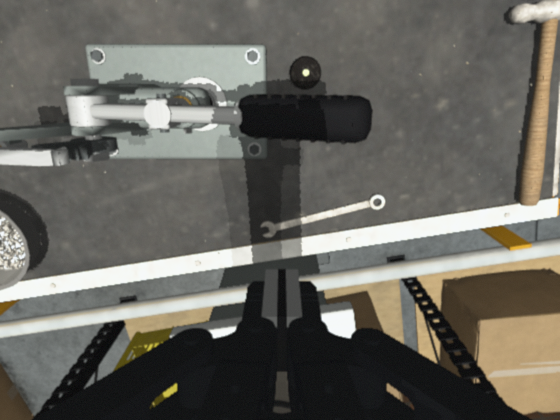

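The grip spans (240,117)-(371,119) in this view. The plate corners are at (87,46), (266,46) and (267,158). Next is a view over the tab.

Request:
apply_moves(rows=[[[0,-50,0,0,0],[0,-110,0,0,0],[0,-170,0,0,0],[0,-200,0,0,0],[0,-200,0,0,0],[0,-200,0,0,0],[0,-200,0,0,0],[0,-200,0,0,0]]])

```text
t: 3.2
tcp_pos: [0.4716, 0.1103, 0.4203]
tool_rot: [[0.986, -0.167, 0.0], [-0.167, -0.986, -0.0], [0.0, 0.0, -1.0]]
contact_force: [-0.1, -0.7, 0.8]
finger_gap: -0.002
```

```bash
python3 cap.py wrist 2
```

```text
3.25 [0.47157137 0.11055348 0.4203456 ] [[0.986, -0.166, 0.0], [-0.166, -0.986, -0.0], [0.0, 0.0, -1.0]] [-0.31558165 -0.00046813  0.43794083]
```

View pics/wrist2.png

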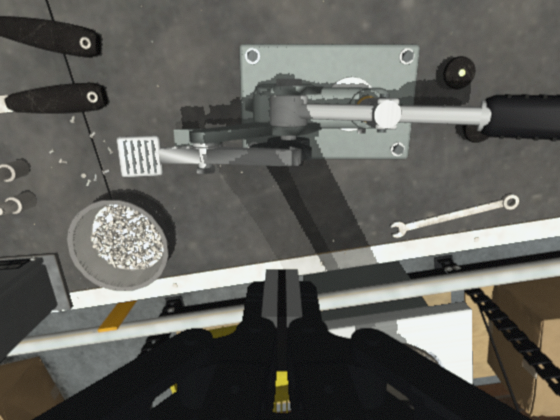

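Run:
```python
import cv2
a=cv2.imread("pics/wrist1.png"); b=cv2.imread("pics/wrist2.png")
A=cv2.resize(a[80:160,220:390],None,fx=4.6,fy=4.6,interpolation=cv2.INTER_CUBIC); cv2.imwrite("pics/w1c.png",A)
B=cv2.resize(b[80:190,470:560],None,fx=4,fy=4,interpolation=cv2.INTER_CUBIC); C=cv2.resize(b[80:190,100:200],None,fx=4,fy=4,interpolation=cv2.INTER_CUBIC)
import numpy as np; cv2.imwrite("pics/w2c.png",np.hstack([C,B]))
```

```text
(no output)
```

View pics/w1c.png

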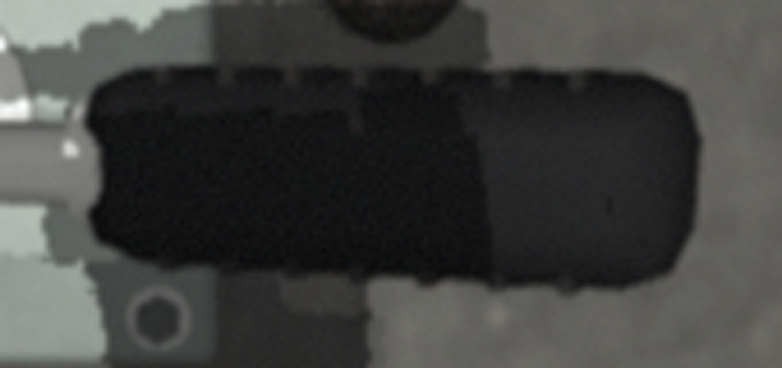

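View pics/w2c.png

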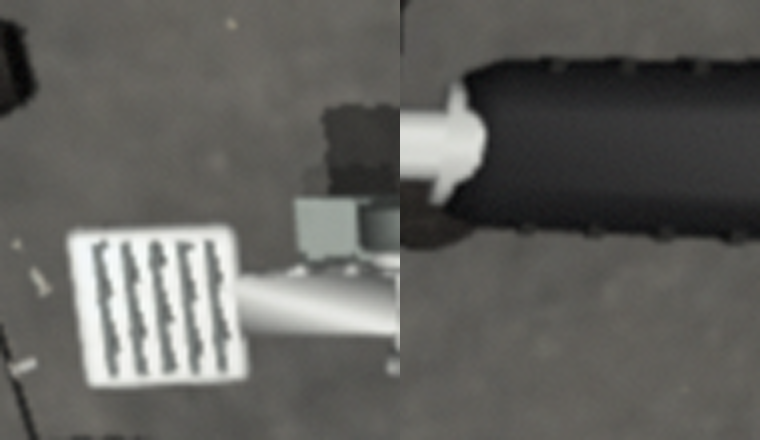

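Run:
```python
from h import *
T=np.load("pics/top0.npz");S=np.load("pics/scene0.npz");A=np.load("pics/wrist1.npz");B=np.load("pics/wrist2.npz")
t=lambda u,v:np.array([190+u/5,170+v/5]); s=lambda u,v:np.array([195+u/5,165+v/5])
print("tab top+wrist",tri([T,B],[t(106,217),(140,156.5)])); print("tab 3",tri([T,B,S],[t(106,217),(140,156.5),s(686,183)]))
for uv in [(240,45),(419,45),(418,158)]: print("B cor",plane(B,uv,.018))
for uv in [(87,46),(266,46),(267,158)]: print("A cor",plane(A,uv,.018))
print("grip in",tri([A,B],[(241.5,115),(488,115.7)]))
for z in (.24,.26,.28,.3): print(z,"outer",plane(A,(371,118),z), "inner",plane(A,(241.5,115),z-.061))
print("tab sizes",[plane(B,q,.228) for q in [(117,137.5),(158.2,137),(161.7,174.5),(123,176.7)]])
```

```text
tab top+wrist (array([0.5153711 , 0.22199071, 0.23429547]), [array([-0.1, -0.1]), array([0.5, 0.5])])
tab 3 (array([0.51554805, 0.22400033, 0.22538618]), [array([-0.4,  0.1]), array([ 1.8, -1.2]), array([-0.1, -0.1])])
B cor [0.60948127 0.14067986 0.018     ]
B cor [ 0.57093777 -0.08718755  0.018     ]
B cor [ 0.42357945 -0.0781457   0.018     ]
A cor [0.60790735 0.13867593 0.018     ]
A cor [ 0.56935523 -0.08931397  0.018     ]
A cor [ 0.42588741 -0.06456307  0.018     ]
grip in (array([ 0.50102554, -0.06510634,  0.23305785]), [array([-0. ,  0.4]), array([ 0. , -0.4])])
0.24 outer [ 0.48225987 -0.16697787  0.24      ] inner [ 0.49842576 -0.05904222  0.179     ]
0.26 outer [ 0.48459389 -0.16267574  0.26      ] inner [ 0.49949643 -0.06130828  0.199     ]
0.28 outer [ 0.48692792 -0.1583736   0.28      ] inner [ 0.5005671  -0.06357435  0.219     ]
0.3 outer [ 0.48926194 -0.15407147  0.3       ] inner [ 0.50163777 -0.06584041  0.239     ]
tab sizes [array([0.53382084, 0.23927419, 0.228     ]), array([0.52845378, 0.20506913, 0.228     ]), array([0.49684704, 0.21073411, 0.228     ]), array([0.50056228, 0.24436318, 0.228     ])]
```

Run:
```python
from h import *
for t in [(.515,.2215,.28)]: print(t,go(t).round(1))
```

```text
(0.515, 0.2215, 0.28) [  24.4 -116.7  140.3]
```

Request:
apply_moves(rows=[[[10,-50,0,0,0],[24,-100,20,0,0],[24,-117,60,0,0],[24,-117,100,0,0],[24,-117,130,0,0],[24,-117,140,0,0],[24,-117,140,0,0],[24,-117,140,0,0]]])

```text
t: 4.25
tcp_pos: [0.5153, 0.2233, 0.2819]
tool_rot: [[0.986, -0.165, 0.003], [-0.165, -0.986, 0.001], [0.002, -0.001, -1.0]]
contact_force: [-0.2, 0.5, 0.3]
finger_gap: 0.0
```

```bash
python3 cap.py wrist 3; python3 cap.py scene 3;python3 - <<'E'
import cv2
a=cv2.imread("pics/scene3.png")[145:245,215:375]; cv2.imwrite("pics/s3c.png",cv2.resize(a,None,fx=5,fy=5,interpolation=cv2.INTER_CUBIC))
E
```

```text
4.3 [0.5152464  0.22328313 0.28189178] [[0.986, -0.165, 0.003], [-0.165, -0.986, 0.001], [0.003, -0.001, -1.0]] [-0.24596999  0.38031988 -0.63617871]
4.35 [0.51511179 0.22323701 0.28168006] [[0.986, -0.165, 0.002], [-0.165, -0.986, 0.001], [0.002, -0.001, -1.0]] [ 0.90070848 -0.59922198  0.16824503]
```

View pics/wrist3.png

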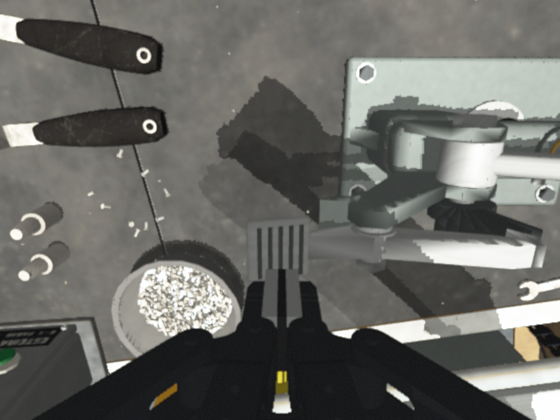

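View pics/s3c.png

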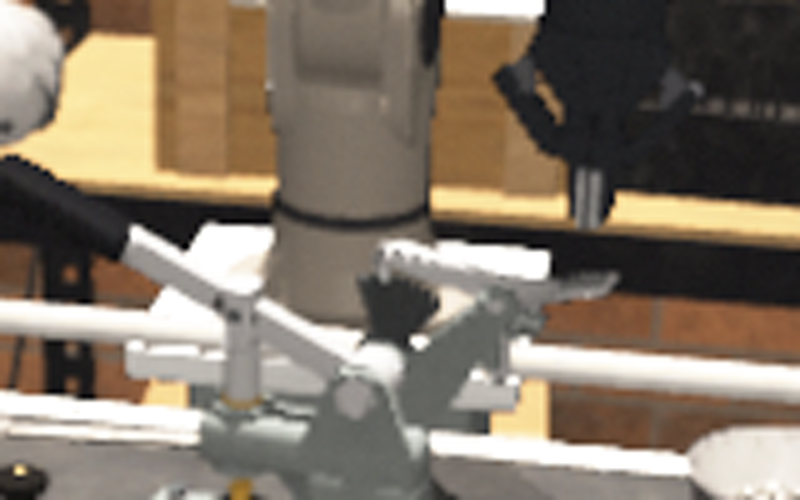

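Run:
```python
from h import *
S=np.load("pics/scene3.npz");B=np.load("pics/wrist3.npz")
for X in [(.515,.223,.265),(.515,.223,.23)]:
  q=proj(S,X)[0]; print((q-[215,145])*5, proj(B,X)[0])
```

```text
[588.1674949  221.09323175] [281.38459454 284.28659452]
[584.39555717 274.91526888] [281.49171429 250.77833968]
```

Request:
apply_moves(rows=[[[0,0,15,0,0],[0,0,28,0,0],[0,0,32,0,0],[0,0,36,0,0],[0,0,39,0,0],[0,0,42,0,0],[0,0,45,0,0],[0,0,47,0,0]]])

```text
t: 5.35
tcp_pos: [0.5145, 0.2226, 0.233]
tool_rot: [[0.986, -0.165, -0.0], [-0.165, -0.986, -0.001], [-0.0, 0.001, -1.0]]
contact_force: [-0.0, -1.0, -0.1]
finger_gap: -0.002
```

```bash
python3 cap.py scene 4;python3 - <<'E'
import cv2
a=cv2.imread("pics/scene4.png")[145:245,215:375]; cv2.imwrite("pics/s4c.png",cv2.resize(a,None,fx=5,fy=5,interpolation=cv2.INTER_CUBIC))
E
```

```text
5.4 [0.51428877 0.22250888 0.23266471] [[0.986, -0.165, -0.001], [-0.165, -0.986, -0.001], [-0.001, 0.001, -1.0]] [ 0.03409507 -0.83575567  0.42980408]
```

View pics/s4c.png

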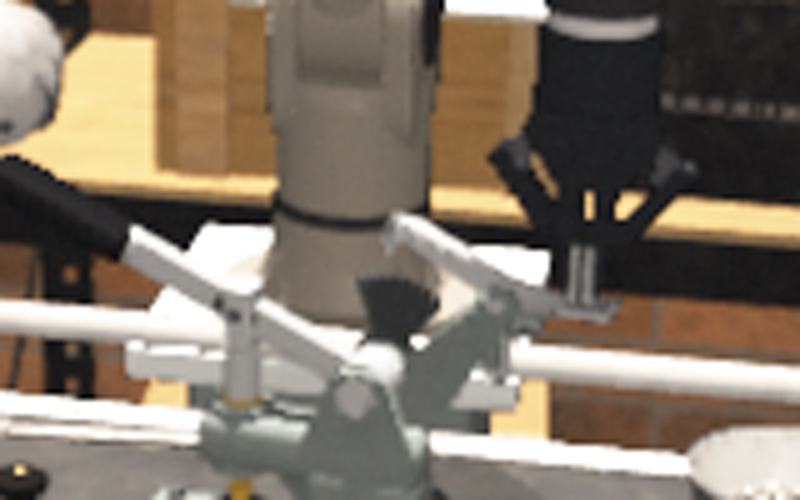

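The pawl nose has swung up, the tab is about 24 mm lower and the force is near zero, so it looks snapped over. I'll lift off and check.

Request:
apply_moves(rows=[[[0,0,-30,0,0],[0,0,-80,0,0],[0,10,-130,0,0],[-10,50,-150,0,0],[-20,100,-150,0,0],[-20,140,-150,0,0],[-20,160,-150,0,0],[-20,160,-150,0,0]]])

```text
t: 6.4
tcp_pos: [0.4683, 0.0667, 0.3833]
tool_rot: [[0.986, -0.168, 0.0], [-0.168, -0.986, -0.001], [0.0, 0.001, -1.0]]
contact_force: [-0.2, 0.4, 0.4]
finger_gap: 0.001
```

```bash
python3 cap.py wrist 5; python3 cap.py scene 5;python3 - <<'E'
import cv2,numpy as np
a=cv2.imread("pics/scene5.png")[145:245,215:375]; cv2.imwrite("pics/s5c.png",cv2.resize(a,None,fx=5,fy=5,interpolation=cv2.INTER_CUBIC))
from h import *
S=np.load("pics/scene3.npz")
p=lambda q,z:print(q,z,((proj(S,q+(z,))[0]-[215,145])*5).round())
p((.515,.2235),.228);p((.515,.2235),.204)
s=sense(); print(go((.494,-.11,.34)))
E
```

```text
6.45 [0.46839233 0.06842895 0.38333265] [[0.986, -0.165, 0.0], [-0.165, -0.986, 0.0], [0.0, -0.0, -1.0]] [-0.27307135  1.31860642  0.30359464]
6.5 [0.46843451 0.06941042 0.38334016] [[0.987, -0.163, 0.0], [-0.163, -0.987, 0.001], [0.0, -0.001, -1.0]] [-0.43525425  0.39437748 -0.34784266]
(0.515, 0.2235) 0.228 [585. 278.]
(0.515, 0.2235) 0.204 [582. 314.]
[ 54.53543984 172.84697623  43.24199004]
```

View pics/s5c.png

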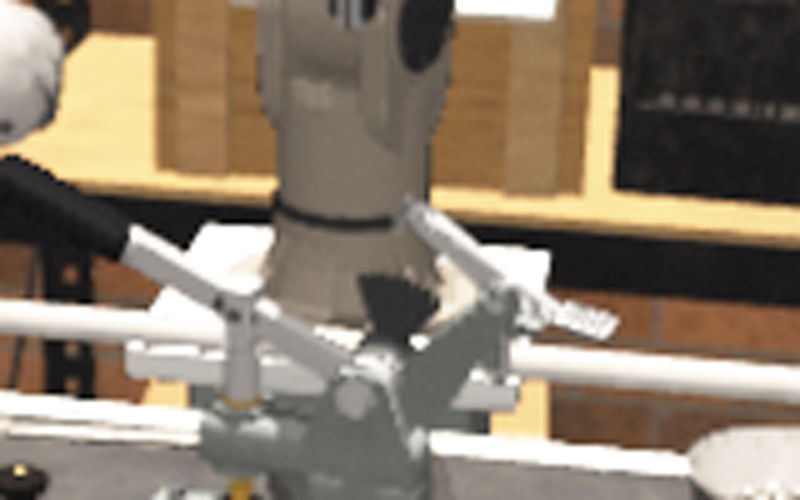

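View pics/wrist5.png

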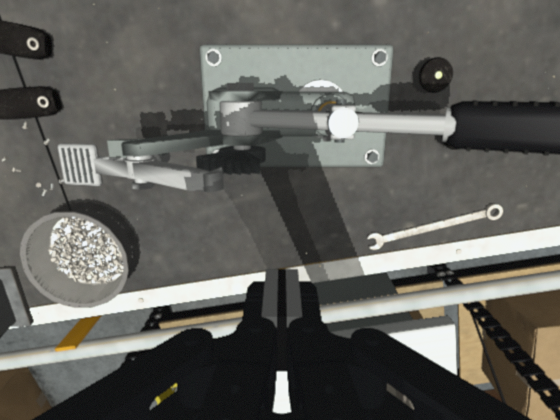

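The tab now lies about 24 mm lower, at (585,318) in the crop, sloping down and staying there with nothing touching it. The pawl is free and the arm is still up. Now to the grip.

Request:
apply_moves(rows=[[[15,50,0,0,0],[35,110,0,0,0],[50,160,10,0,0],[55,176,30,0,0],[55,176,40,0,0],[55,176,43,0,0],[55,176,43,0,0],[55,176,43,0,0]]])

```text
t: 7.5
tcp_pos: [0.4942, -0.1132, 0.3412]
tool_rot: [[0.987, -0.162, 0.002], [-0.162, -0.987, -0.0], [0.002, 0.0, -1.0]]
contact_force: [0.5, 0.1, -0.4]
finger_gap: 0.005
```

```bash
python3 cap.py wrist 6; python3 cap.py scene 6;python3 - <<'E'
import cv2,numpy as np
a=cv2.imread("pics/scene6.png")[145:245,195:355]; cv2.imwrite("pics/s6c.png",cv2.resize(a,None,fx=5,fy=5,interpolation=cv2.INTER_CUBIC))
from h import *
print(plane(np.load("pics/wrist2.npz"),(290,115),.175))
E
```

```text
7.55 [ 0.49409828 -0.11352452  0.34106954] [[0.987, -0.163, 0.001], [-0.163, -0.987, -0.0], [0.001, 0.0, -1.0]] [-1.24193469 -0.47540114  0.25386189]
7.6 [ 0.49400874 -0.11376977  0.34096159] [[0.987, -0.163, 0.001], [-0.163, -0.987, -0.0], [0.001, 0.0, -1.0]] [1.01535504 0.13765484 1.11364758]
[0.52376255 0.09263647 0.175     ]
```

View pics/s6c.png

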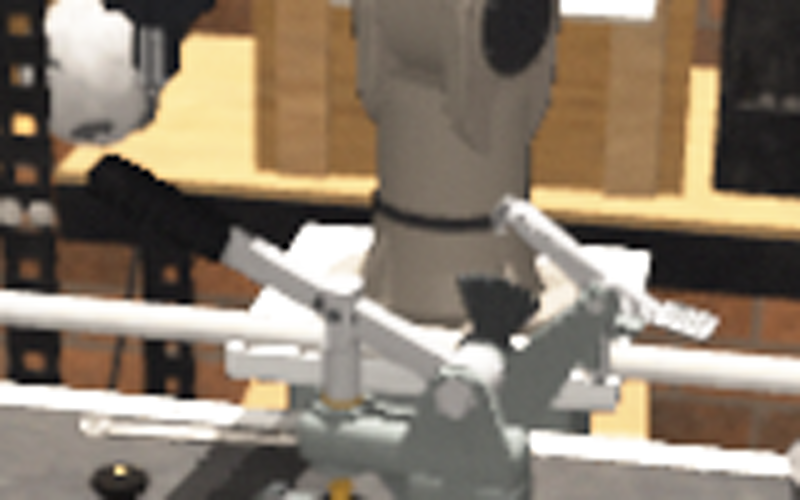

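View pics/wrist6.png

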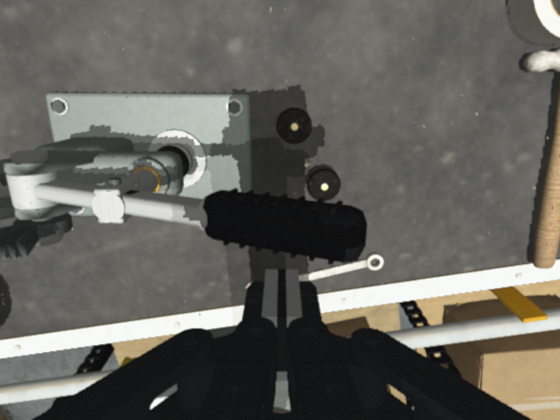

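```bash
python3 - <<'E'
from h import *
B=np.load("pics/wrist6.npz")
for X in [(.494,-.1135,.324),(.494,-.1135,.29),(.494,-.1135,.275),(.494,-.1135,.25)]: print(X,proj(B,X)[0].round())
for uv in [(287,250),(287,228),(287,198)]:
  for z in (.265,.285): print(uv,plane(B,uv,z))
E
python3 - <<'E'
import cv2
a=cv2.imread("pics/wrist6.png")[180:300,190:380]; a=cv2.convertScaleAbs(a,alpha=2.5,beta=10)
cv2.imwrite("pics/w6c.png",cv2.resize(a,None,fx=4,fy=4,interpolation=cv2.INTER_CUBIC))
E
```

```text
(0.494, -0.1135, 0.324) [281. 284.]
(0.494, -0.1135, 0.29) [281. 251.]
(0.494, -0.1135, 0.275) [281. 240.]
(0.494, -0.1135, 0.25) [281. 224.]
(287, 250) [ 0.4829937 -0.1151061  0.265    ]
(287, 250) [ 0.49191953 -0.11624892  0.285     ]
(287, 228) [ 0.49669576 -0.11730015  0.265     ]
(287, 228) [ 0.50427574 -0.11822746  0.285     ]
(287, 198) [ 0.51452843 -0.1201556   0.265     ]
(287, 198) [ 0.52035685 -0.12080245  0.285     ]
```

View pics/w6c.png

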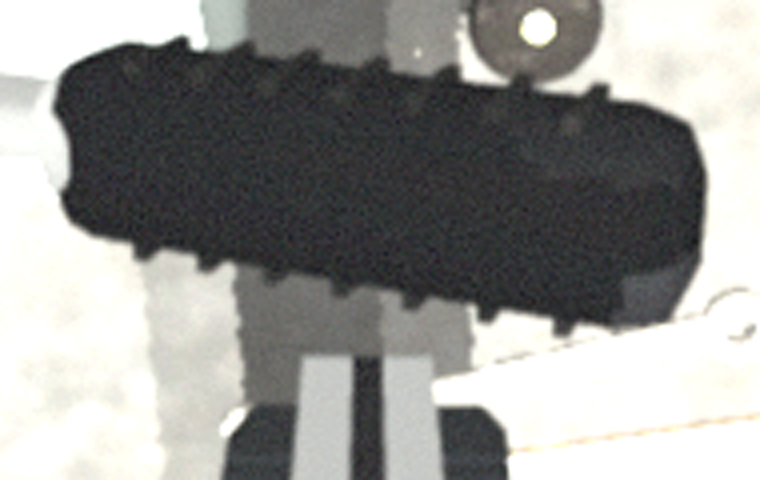

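Run:
```python
from h import *
A=np.load("pics/wrist1.npz");B=np.load("pics/wrist6.npz");C=np.load("pics/wrist5.npz");T=np.load("pics/top0.npz")
print(tri([A,B],[(371,118),(365,234)]))
print(tri([A,B],[(241.7,115),(207.5,217)]))
print(tri([A,B],[(306,117.4),(287,226)]))
t=lambda u,v:np.array([190+u/5,170+v/5])
print("w/ top ctr",tri([T,B],[t(625,262),(287,226)]), tri([T,A],[t(625,262),(306,117.4)]))
```

```text
(array([ 0.48504963, -0.16177231,  0.26370946]), [array([-0.1, -0. ]), array([0.2, 0. ])])
(array([ 0.50137578, -0.06552683,  0.23472425]), [array([0., 0.]), array([-0., -0.])])
(array([ 0.49187722, -0.1162163 ,  0.2483081 ]), [array([0.7, 0.1]), array([-0.9, -0.2])])
w/ top ctr (array([ 0.49040633, -0.11644977,  0.24475077]), [array([0., 0.]), array([-0.2, -0. ])]) (array([ 0.49093979, -0.11677401,  0.23757014]), [array([-0.1, -0. ]), array([0.7, 0.1])])
```

Request:
apply_moves(rows=[[[-2,0,25,0,0],[-2,0,45,0,0],[-2,0,54,0,0],[-2,1,61,0,0],[-2,3,68,0,0],[-2,5,75,0,0],[-2,7,82,0,0],[-2,9,88,0,0]]])

```text
t: 8.6
tcp_pos: [0.4904, -0.1232, 0.252]
tool_rot: [[0.986, -0.165, 0.001], [-0.165, -0.986, -0.0], [0.001, 0.0, -1.0]]
contact_force: [-0.4, -0.0, 2.4]
finger_gap: 0.001
```

```bash
python3 cap.py scene 7;python3 - <<'E'
import cv2
a=cv2.imread("pics/scene7.png")[145:265,195:355]; cv2.imwrite("pics/s7c.png",cv2.resize(a,None,fx=5,fy=5,interpolation=cv2.INTER_CUBIC))
E
```

```text
8.65 [ 0.48973254 -0.12321851  0.25110786] [[0.986, -0.165, -0.001], [-0.165, -0.986, 0.0], [-0.001, 0.0, -1.0]] [-0.15635379 -0.3578365  -0.82382036]
```

View pics/s7c.png

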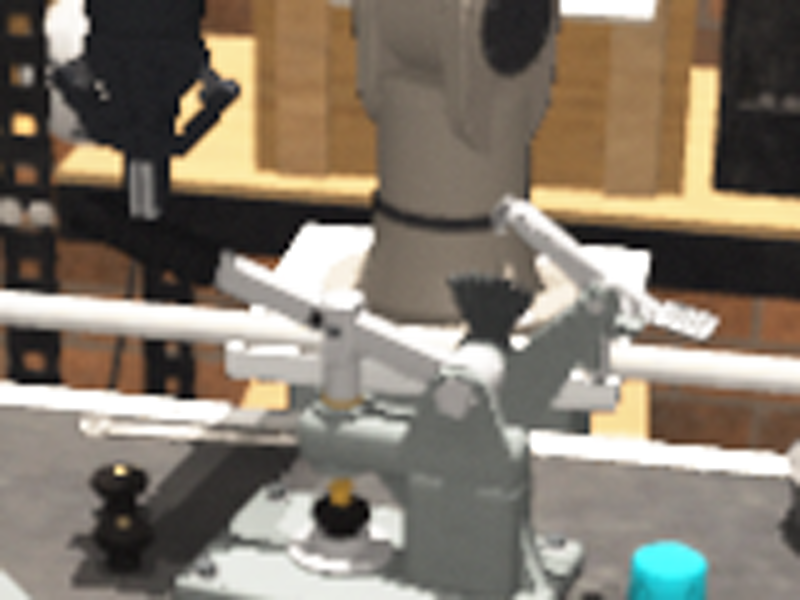

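The arm is following under about 2 N, and the pawl still shows free. Continue down along the arc.

Request:
apply_moves(rows=[[[1,1,8,0,0],[1,3,16,0,0],[1,4,24,0,0],[0,6,32,0,0],[0,7,39,0,0],[0,8,45,0,0],[0,9,51,0,0],[0,9,56,0,0]]])

```text
t: 9.65
tcp_pos: [0.489, -0.1319, 0.1979]
tool_rot: [[0.986, -0.165, 0.0], [-0.165, -0.986, -0.001], [0.0, 0.001, -1.0]]
contact_force: [-4.3, -0.4, 14.2]
finger_gap: 0.001
```

```bash
python3 cap.py scene 8;python3 - <<'E'
import cv2
a=cv2.imread("pics/scene8.png")[145:265,195:355]; cv2.imwrite("pics/s8c.png",cv2.resize(a,None,fx=5,fy=5,interpolation=cv2.INTER_CUBIC))
E
```

```text
9.7 [ 0.48891829 -0.13198725  0.1972549 ] [[0.986, -0.165, 0.0], [-0.165, -0.986, -0.001], [0.0, 0.001, -1.0]] [-2.53853629  0.555008   10.22203437]
```

View pics/s8c.png

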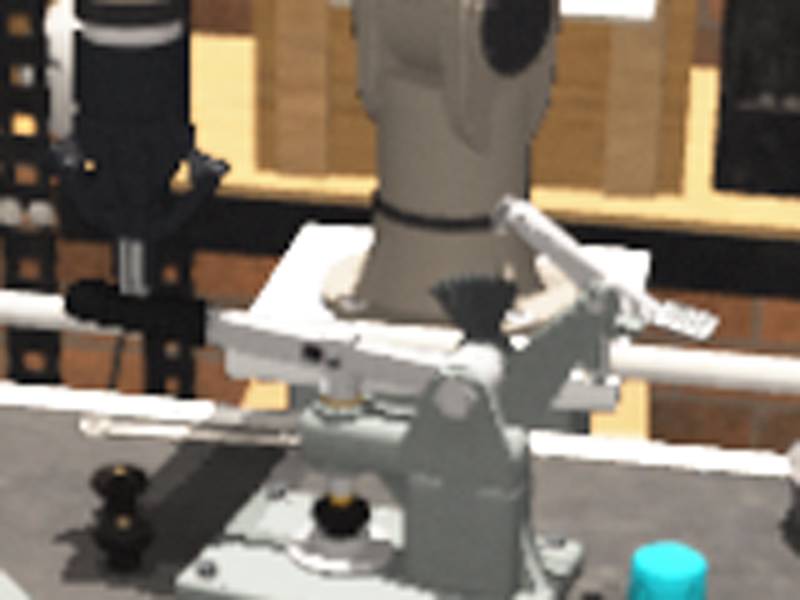

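The ram has met the insert at 10–14 N. I'll finish the stroke in small steps.

Request:
apply_moves(rows=[[[0,0,3,0,0],[0,0,5,0,0],[0,1,7,0,0],[0,1,9,0,0],[0,1,11,0,0],[0,1,13,0,0],[0,1,14,0,0],[0,1,15,0,0]]])

```text
t: 10.7
tcp_pos: [0.4889, -0.1329, 0.185]
tool_rot: [[0.986, -0.165, 0.0], [-0.165, -0.986, -0.002], [0.0, 0.002, -1.0]]
contact_force: [-8.6, 2.0, 28.4]
finger_gap: -0.005
```

```bash
python3 cap.py scene 9;python3 - <<'E'
import cv2
a=cv2.imread("pics/scene9.png")[195:270,205:325]; cv2.imwrite("pics/s9c.png",cv2.resize(a,None,fx=6.5,fy=6.5,interpolation=cv2.INTER_CUBIC))
E
```

```text
10.75 [ 0.48888115 -0.13292839  0.18504194] [[0.986, -0.165, 0.0], [-0.165, -0.986, -0.002], [0.0, 0.002, -1.0]] [-9.00828661  0.90216825 25.66465086]
```

View pics/s9c.png

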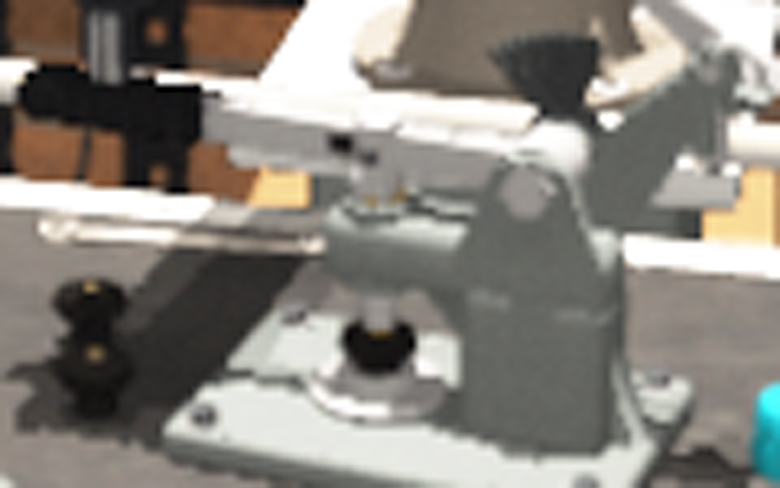

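Request:
apply_moves(rows=[[[0,0,0.5,0,0],[0,0,0.5,0,0],[0,0,1,0,0],[0,0,1,0,0],[0,0,1,0,0],[0,0,1,0,0],[0,0,1,0,0],[0,0,1,0,0]]])

```text
t: 11.75
tcp_pos: [0.4889, -0.1329, 0.1848]
tool_rot: [[0.986, -0.165, 0.0], [-0.165, -0.986, -0.002], [0.001, 0.002, -1.0]]
contact_force: [-10.4, 1.7, 30.1]
finger_gap: -0.0
```

The tip moved only 0.2 mm while the force rose to 30 N, at level-arm height (tip 0.168), so the insert has bottomed out. Retract and look.

Request:
apply_moves(rows=[[[0,0,-5,0,0],[0,0,-20,0,0],[0,0,-60,0,0],[0,0,-110,0,0],[0,0,-160,0,0],[-20,20,-180,0,0],[-20,20,-180,0,0],[-20,20,-180,0,0]]])

```text
t: 12.75
tcp_pos: [0.4654, -0.1485, 0.3595]
tool_rot: [[0.986, -0.164, -0.001], [-0.164, -0.986, 0.001], [-0.001, -0.001, -1.0]]
contact_force: [-0.4, 0.1, -0.6]
finger_gap: 0.004
```

```bash
python3 cap.py scene 10; python3 cap.py wrist 10
python3 - <<'E'
import cv2
from h import *
a=cv2.imread("pics/scene10.png")[175:275,195:355]; cv2.imwrite("pics/s10c.png",cv2.resize(a,None,fx=5,fy=5,interpolation=cv2.INTER_CUBIC))
S=np.load("pics/scene10.npz")
u=np.array([-.165,-.986])
for el in (0,.05,.09):
  print(el,[((proj(S,np.r_[np.array([.526,.09])+u*r*np.cos(el),.155+r*np.sin(el)])[0]-[195,175])*5).round().tolist() for r in (0,.172,.28)])
E
```

```text
12.8 [ 0.46546102 -0.14827902  0.35911384] [[0.987, -0.163, -0.002], [-0.163, -0.987, 0.001], [-0.002, -0.001, -1.0]] [ 0.11767887 -0.9671863  -0.0335109 ]
12.85 [ 0.46549363 -0.14823872  0.35900407] [[0.987, -0.163, -0.002], [-0.163, -0.987, 0.001], [-0.002, -0.001, -1.0]] [-0.24236782  0.76572641  0.10324883]
0 [[463.0, 225.0], [212.0, 185.0], [63.0, 161.0]]
0.05 [[463.0, 225.0], [212.0, 172.0], [63.0, 141.0]]
0.09 [[463.0, 225.0], [213.0, 163.0], [63.0, 126.0]]
```

View pics/s10c.png

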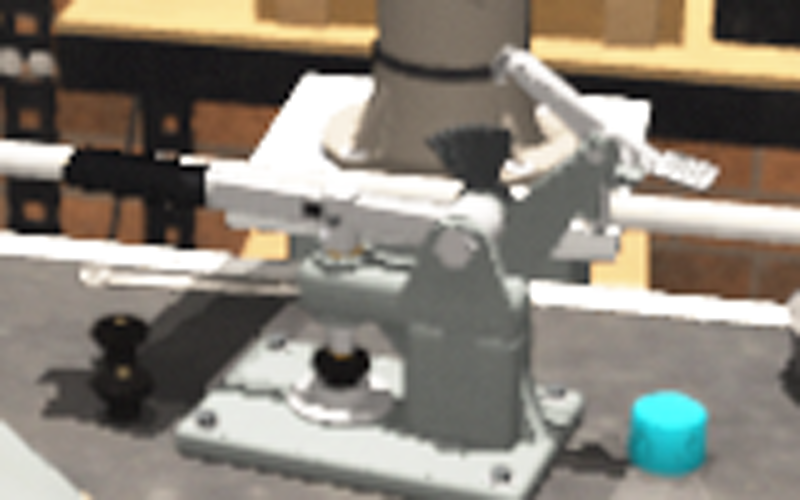

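View pics/wrist10.png

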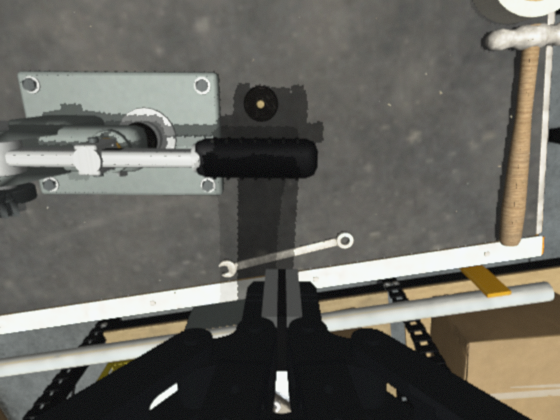

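Contact-free now. The arm lies at the projected level line, with its grip ends at (208,187) and (68,168) in the crop. The brass flange sits on the knob with the ram on it, and the tab is still tipped down at (685,168). The knobs are where they were. Handing in.

```bash
python3 -c "
from bench import sign_off
print(sign_off())"
```

```text
the job is handed in; nothing more can be done
None
```

I pressed the pawl over, pushed the arm down until the insert bottomed in the knob, and handed the job in at about 13 s of the 48 s allowed. `sign_off()` gives no verdict, and I had no joint readings. The results below come from the camera images and the force readings.

- **Pawl:** The closed fingertips pressed the thumb tab until it snapped over while the arm was still up. With nothing touching it, the tab stayed about 24 mm lower, and it still did in the last image.
- **Arm and insert:** I pushed the black grip down along its arc. Force rose to 10–14 N as the ram met the insert. It stopped with the fingertip at 0.168 m, the height for a level arm, and the last push to about 30 N moved it only 0.2 mm. I took that as the insert being home. The 30 N is above the 15 N the text gives for pressing the insert.
- **Last checks:** After retracting, the arm stayed down at about level in the image. The ram sat on the insert flange, and contact force was near zero. The two knobs had not visibly moved; I did not measure the other loose things, and the robot did not come near them.
- **Disagreements:** Early estimates of the grip's starting height differed by 2–3 cm, so I took the value from two wrist camera views. The base plate position from the scene camera was about 15 mm off the other views, so I did not use it.

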